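# Clamp a glass test cell in the bench press with its ball knob

### The job

Stand the red-lidded glass cell upright in the white seat ring of the press's carriage, push the carriage fully home under the press head, then turn the black ball knob clockwise (seen from above) until the pad holds the cell snugly: clearly past first touch, but stop well before the glass is overloaded. Let go of everything, and leave the other things on the bench where they are.

Things in the scene. Friction and masses are not known exactly. Their poses are not given: they have to be found in the camera images.
- cell_red: Loose glass cell with a RED lid, 0.14 to 0.28 kg: upright glass cylinder 48 mm across and 52 mm high with a 50 mm wide, 18 mm high, flat-topped lid above it, 70 mm high in all. Origin: centre of the underside, z up the cell. Can be gripped across the lid.
- press: Bench clamping press, fixed, white and grey, its front towards the robot. Origin on the bench under the vertical ram axis; its x points to the back of the press, so the carriage goes home along +x of this frame. Base plate 310 x 120 mm reaches from x -210 to +100 mm. The head (64 mm wide) reaches over the carriage from x -32 mm to +98 mm, from 150 to 186 mm above the bench; a 100 mm wide column carries it from x +60 to +100 mm.
- ram_axis (a point): The fixed point of the press on the ram axis where the seat's centre comes to lie when the carriage is home (35 mm above the bench); same axes as the press.
- carriage: Aluminium carriage, 85 x 88 mm, that slides on the press's base along the press's x, 110 mm of travel, to a hard stop at home. It starts drawn out towards the robot, by 80 to 110 mm. Sliding friction about 3 N, plus 6 N per m/s; it stays where left. Same axes as the press.
- seat (a point): Centre of the carriage's flat seat floor, 35 mm above the bench, moving with it. A white ring stands around it: inner diameter 54 mm, outer 66 mm, 6 mm high; the cell's foot goes inside and stands on the floor.
- handle (a point): Middle of the top edge of the black upright push plate at the carriage's front, 75 mm ahead (press -x) of the seat centre: 12 mm thick along press x, 50 mm wide, its top 82 mm and its foot 20 mm above the bench. Push it along the press's +x.
- ball (a point): Centre of the smooth black ball knob, 50 mm in diameter, 238 mm above the bench on the ram axis, on a 16 mm stem. It turns about the vertical. It floats on a soft spring, 1 to 7 N over 15 mm of give downwards, and is slippery (friction about 0.3): pads that catch only its upper part, not its widest, squeeze it down out of the grip, and a grip below about 30 N slips. Clockwise from above drives the ram down 6 mm per rad; several grasps may be needed.
- collar (a point): Top of the fixed steel collar, 30 mm wide and 12 mm high, that stands on the head round the knob's stem, 41 mm below the ball's centre. While turning, the free knob resists with 0.24 N m; once the pad touches, each 0.1 rad adds about 0.025 N m against the turn. Standing still, friction may hold any part of +-0.24 N m, so compare like readings. The screw stays where it is when let go.
- ram_guide (a point): Where the ram leaves the head's underside. How far the 30 mm rubber pad below it stands above a seated cell's lid is unmeasured and differs each time: 4 to 10 mm, 0.65 to 1.7 rad of the knob to first touch. The pad is sprung: past touch each 0.1 rad adds about 4 N. Snug is 15 to 33 N of pad force (knob torque 0.09 to 0.20 N m above free); the glass cracks at 50 N.
- cell_white: Bystander: the same kind of cell with a WHITE lid; origin at the centre of its underside.
- cell_blue: Bystander: the same kind of cell with a BLUE lid; origin at the centre of its underside.
- beaker: Bystander: open glass beaker, 70 mm across, 85 mm high; origin at the centre of its underside.
- wash_bottle: Bystander: clear bottle with a white cap, 64 mm across, 170 mm high; origin at the centre of its underside.
- amber_jar: Bystander: amber jar with a white cap, 64 mm across, 90 mm high; origin at the centre of its underside.
- spatula: Bystander: flat steel spatula 200 mm long lying on the bench along its x.

How it is judged:
On the way, in this order (a step that is already met when the one before it is completed fails the run):
1. the red-lidded cell stands in the seat ring (horizontal distance between cell_red and seat below 0.005 m and z of cell_red in the frame of seat between -0.003 and 0.003 m and angle between cell_red's own z axis and vertical below 0.06 rad), for 0.2 s.
2. with the cell in it, the carriage is fully home (all of step 1 and horizontal distance between seat and ram_axis below 0.004 m), for 0.2 s.
3. the pad holds the cell snugly (all of step 2 and contact force between cell_red and carriage between 14 and 38 N), for 0.3 s.
At the end, for the whole second after the job is handed in: The red-lidded cell stands upright (within 0.06 rad) on the seat floor (within 3 mm), centred in the ring within 5 mm; the carriage is home within 4 mm; the cell is pressed on the carriage with 14 to 38 N (its weight of about 2 N included); all at rest (all of step 3 and linear speed of cell_red below 0.02 m/s); the robot touches nothing.
It fails at once if the cell is pressed with more than 50 N and cracks (contact force between cell_red and carriage above 50 N).
It fails at once if another thing on the bench is shoved more than 40 mm or knocked over (distance of any of cell_white, cell_blue, beaker, wash_bottle, amber_jar, spatula from where it was at the start of the episode above 0.04 m or angle between any of cell_white, cell_blue, beaker, wash_bottle, amber_jar's own z axis and vertical above 0.5 rad).
It also fails if it takes over 72 s, if anything falls off the work surface, if the arm or the gripper's body presses on something with over 40 N, if the wrist force passes 120 N, or if a joint passes its speed limit or range.

### The arm

A 6-joint arm with a two-finger parallel gripper is mounted at the origin on the work surface. World frame = base frame: x ahead of the robot, y to its left, z up, the work surface at z = 0. Lengths are in m, angles in rad, forces in N, time in s.
With the tool pointing down it reaches from about 0.3 to 0.875 m from the base axis. Payload 6.4 kg.
Tool frame: the origin (TCP) lies on the centre line of the jaws, within the pads' length; the fingertips stand 22 mm ahead of it and the grasp point (between the pads) lies 3 mm ahead of it; z points along the fingers, y is the line along which they close (so a half turn about z gives the same grasp; the last joint's range is limited). The gripper opens to 88 mm and grips with 3 to 60 N. Pads are 18 mm wide; open, the fingers measure 123 mm over their backs; the gripper's body (75 mm by 187 mm) begins 45 mm behind the grasp point.
Start: joints at [1.097, 0.181, 1.607, -0, 1.354, -0.206], TCP at [0.152, 0.555, 0.225] pointing down, gripper open.
Joint ranges: [-2.99, 2.99], [-0.89, 2.07], [0.3, 2.58], [-1.14, 4.28], [0, 2.63], [-3.12, 3.12]. Speed limits (rad/s): [2.57, 2.57, 3.01, 3.14, 3.14, 3.14].

### API

Orientations are given as a unit quaternion [x, y, z, w].
In Python, from rig import readout, vision, env gives the robot as it stands.
- The arm moves only by the shell command python3 -m crank 'ROWS' [FORCE]. ROWS is a JSON object of lists of equal length, an entry for each row: "delta_pos": the shift along the tool's x, y, z in mm, a list of three; "dr": the turn, a rotation vector about the tool's x, y, z in degrees, a list of three; "gripper": the closure in counts, from 0 (fully open) to 255 (shut). In form: {"delta_pos": [[tx, ty, tz], ...], "dr": [[ax, ay, az], ...], "gripper": [gripper, ...]}. A call has 1 to 8 rows; each row shifts and turns the commanded pose from where the row before left it, along the tool's axes as they then stand; what a row does not reach is not made up. A row lasts 1/10 s, in which the tool goes at most 50 mm and 8.59 degrees, less where a joint would pass 70% of its speed; a pose out of reach is approached as far as the arm can. A call with a gripper value outside its range is refused whole. The fingers move at their own pace and stop on an object; FORCE is the grip in N (left out, the last holds). Time passes only in rows, so rows that do not move let the fingers close. It gives the time, the measured TCP pose, the force, the opening and the grip force at its end, in the units of the state.
- readout.get_obs(): the state, without advancing time (a new reading comes with each control period).
- vision.camera(name): name is "scene" or "side" or "wrist"; returns a dict with "color" (420x560x3 uint8, red, green, blue), "z_map" (420x560 float32, m along the optical axis (not along the pixel's ray), 0 where there is no reading), "fx", "fy", "cx", "cy" (pixels), "k1" (the pictures are not rectified: a ray, as slopes to the right and down, at radius r is drawn at 1 + k1 r^2 times it, then the intrinsics apply), "R" (3x3) and "t" (3): a world point X has camera coordinates R X + t. Camera axes: x right, y down, z forward; pixel columns grow to the right and rows downward; lengths in m; the calibration is good to about 2 mm. A picture is of the moment at which its call begins.
- env.sign_off(): hands the job in; it is judged then, once.
Trained networks look in a picture, given as the dict that the camera call returned (one of the last four; its "shot" number tells which), for a name from the list of things; names that differ only in an ending like _2 or _b are one class to them, and where a whole thing is asked for, a point or a joint stands for the part that bears it (a point fixed in the world has none). Each returns a list of dicts, best first, with "conf" (0 to 1); they miss things now and then, are a little off and sometimes report something else, mostly with a low value. They report only what shows in the picture. A call takes as long as a camera call.
- vision.recognise(picture, target): "extent" ([centre column, centre row, width, height] in pixels, round what is visible of it).
- vision.outline_of(picture, target): "pixels" (420x560 bool, what is visible of it) and "extent" ([centre column, centre row, width, height] in pixels, round what is visible of it).
The state is a dict: "t": time; "qpos": joint angles; "joint_vel": joint speeds; "tau": joint torques, N m; "tcp_pos": TCP position; "tcp_rot": TCP orientation; "force": force on the tool from outside, world axes, zero at the start; "torque": the same for the moment, N m; "width": opening from 0.0 (shut) to 1.0 (fully open); "finger_force": force on a finger pad.
Only numpy, scipy, OpenCV 4.12 (cv2) and the standard library are available. Lean on these libraries where they do the work, as an engineer would, in place of code of your own. Each camera call takes 0.05 s, during which the arm holds its last target. There are 200 camera calls.

## Working session

There is one attempt and no reset: what is moved stays moved. The work goes in short steps, Python scripts to look and compute and a shell command to move; the robot and the scene stay as the last step left them, time stands still between calls to the robot, and variables do not carry over. Pictures are saved under pics/ and viewed, at most 10 in all, crops included, and the job is handed in when it is done.

```bash
ls; mkdir -p pics
cat > h.py <<'E'
import numpy as np, cv2
from rig import readout, vision, env
from scipy.spatial.transform import Rotation as Rn
def cloud(p):
    z=p["z_map"]; v,u=np.mgrid[0:z.shape[0],0:z.shape[1]]
    K=np.array([[p["fx"],0,p["cx"]],[0,p["fy"],p["cy"]],[0,0,1.]])
    pts=np.stack([u,v],-1).reshape(-1,1,2).astype(np.float64)
    s=cv2.undistortPoints(pts,K,np.array([p["k1"],0,0,0,0.])).reshape(z.shape+(2,))
    C=np.dstack([s*z[...,None],z])
    W=(C-np.array(p["t"]))@np.array(p["R"])
    W[z==0]=np.nan
    return W
def save(p,n): cv2.imwrite(f"pics/{n}.png",p["color"][...,::-1])
E
python3 - <<'E'
from h import *
print(readout.get_obs())
for c in ["scene","side"]:
    p=vision.camera(c); save(p,c+"0"); W=cloud(p)
    print(c,"cam at",-np.array(p["R"]).T@p["t"])
    for n in ["cell_red","cell_white","cell_blue","beaker","wash_bottle","amber_jar","spatula","press","carriage","handle","ball","seat"]:
        r=vision.outline_of(p,n)
        for d in r[:2]:
            if d["conf"]<.3: continue
            q=W[d["pixels"]]; q=q[~np.isnan(q[:,0])]
            if len(q): print(n,round(d["conf"],2),np.round(d["extent"]),"med",np.round(np.median(q,0),3),"lo",np.round(np.percentile(q,3,axis=0),3),"hi",np.round(np.percentile(q,97,axis=0),3))
E
```

```text
pics
{'t': 0.0, 'qpos': array([ 1.09672114e+00,  1.81535557e-01,  1.60795925e+00, -9.44045056e-07,
        1.35376735e+00, -2.06290100e-01]), 'joint_vel': array([-5.98802198e-04,  5.12142056e-04,  7.89909455e-05,  1.02370018e-03,
       -1.08624417e-03,  1.87261882e-04]), 'tau': array([-7.29648491e-04, -4.33854783e+01, -3.41850114e+01,  7.01858103e-02,
        3.84372880e-02, -1.36270496e-04]), 'tcp_pos': array([0.15187432, 0.5540325 , 0.22383679]), 'tcp_rot': array([ 1.33492700e-01,  9.91049445e-01, -7.87071663e-04, -2.78089143e-04]), 'force': array([-0.12251953, -0.65665684,  0.34874093]), 'torque': array([ 0.00514521, -0.01338375, -0.06246915]), 'finger_force': 0.0, 'width': 1.0027822451867052}
scene cam at [1.51777804 0.40607796 1.18933165]
cell_red 0.82 [330. 225.  12.  22.] med [0.459 0.211 0.058] lo [0.427 0.189 0.006] hi [0.469 0.231 0.076]
cell_red 0.63 [241. 239.  72.  77.] med [ 0.681 -0.077  0.058] lo [ 0.484 -0.147  0.01 ] hi [ 0.768 -0.019  0.25 ]
cell_white 0.52 [329. 258.  13.  18.] med [0.612 0.261 0.062] lo [0.579 0.238 0.006] hi [0.621 0.282 0.074]
cell_blue 0.84 [
[... 2659 characters left out ...]
.003] hi [0.534 0.392 0.074]
press 0.68 [320. 256. 126. 101.] med [ 0.653 -0.103  0.034] lo [ 0.47  -0.157  0.009] hi [ 0.75  -0.026  0.249]
carriage 0.64 [295. 274.  50.  32.] med [ 0.544 -0.077  0.035] lo [ 0.48  -0.119  0.024] hi [ 0.598 -0.032  0.081]
handle 0.8 [295. 276.  49.  34.] med [ 0.544 -0.077  0.035] lo [ 0.48  -0.118  0.025] hi [ 0.598 -0.034  0.081]
ball 0.91 [345. 218.  14.  24.] med [ 0.659 -0.101  0.251] lo [ 0.642 -0.116  0.204] hi [ 0.679 -0.079  0.263]
ball 0.35 [293. 276.  48.  38.] med [ 0.543 -0.076  0.035] lo [ 0.48  -0.118  0.02 ] hi [ 0.599 -0.03   0.081]
seat 0.56 [295. 276.  52.  34.] med [ 0.543 -0.076  0.035] lo [ 0.48  -0.118  0.022] hi [ 0.599 -0.031  0.081]
```

```bash
cat > m.py <<'E'
from h import *
from scipy.optimize import least_squares
def sphere(P,r):
    return least_squares(lambda c:np.linalg.norm(P-c,axis=1)-r,P.mean(0)-[0,0,.01],loss="soft_l1",f_scale=.002).x
S={}
for c in ["scene","side"]:
    p=vision.camera(c); W=cloud(p); P=W[~np.isnan(W[...,0])]; S[c]=P
    def box(x0,x1,y0,y1,z0,z1,P=P): return P[(P[:,0]>x0)&(P[:,0]<x1)&(P[:,1]>y0)&(P[:,1]<y1)&(P[:,2]>z0)&(P[:,2]<z1)]
    L=box(.40,.50,.16,.26,.065,.08); r=cv2.minEnclosingCircle(L[:,:2].astype(np.float32)); print(c,"lid",len(L),r,L[:,:2].mean(0),L[:,2].mean())
    B=box(.60,.72,-.15,-.04,.215,.29); print(" ball",len(B),sphere(B,.025))
    H=box(.42,.56,-.14,0,.072,.1); print(" handle",len(H),cv2.minAreaRect(H[:,:2].astype(np.float32)*1000),H.mean(0))
    Q=box(.49,.62,-.15,0,.038,.048); print(" ring",len(Q),Q.mean(0),cv2.minEnclosingCircle(Q[:,:2].astype(np.float32)))
    A=box(.40,.85,-.25,.1,.005,.025); print(" base",len(A),cv2.minAreaRect(A[:,:2].astype(np.float32)*1000))
    T=box(.55,.85,-.25,.1,.17,.195); print(" head",len(T),cv2.minAreaRect(T[:,:2].astype(np.float32)*1000))
    im=p["color"]; x=(240,150) if c=="side" else (150,140)
    cv2.imwrite(f"pics/{c}1.png",cv2.resize(im[x[1]:x[1]+160,x[0]:x[0]+220][...,::-1],None,fx=3.5,fy=3.5,interpolation=cv2.INTER_CUBIC))
E
python3 m.py
```

```text
scene lid 110 ((0.44379356503486633, 0.20723901689052582), 0.027843354269862175) [0.44581777 0.20844581] 0.0707688112100552
 ball 175 [ 0.66335982 -0.09362453  0.23930109]
 handle 45 ((487.2939453125, -61.184059143066406), (48.09822463989258, 13.991035461425781), 77.77230834960938) [ 0.48737603 -0.06007718  0.08008331]
 ring 139 [ 0.55591504 -0.06962726  0.04073149] ((0.5454234480857849, -0.07174848765134811), 0.06360707432031631)
 base 1110 ((624.0795288085938, -72.59004211425781), (446.7953796386719, 349.04241943359375), 0.7819979190826416)
 head 694 ((698.2642211914062, -99.71744537353516), (101.81028747558594, 133.73863220214844), 81.15460205078125)
side lid 175 ((0.4450479745864868, 0.20752307772636414), 0.026078803464770317) [0.44453795 0.20716712] 0.07040777736485707
 ball 320 [ 0.6664531  -0.09096404  0.23831295]
 handle 81 ((485.9866027832031, -60.43309020996094), (52.75722885131836, 12.10844612121582), 79.80496215820312) [ 0.48524501 -0.06297998  0.08085175]
 ring 234 [ 0.56016064 -0.0755718   0.04030647] ((0.5523576140403748, -0.07187141478061676), 0.059414368122816086)
 base 2755 ((623.5084838867188, -75.40495300292969), (445.85321044921875, 349.428955078125), 0.255021870136261)
 head 1211 ((698.1005249023438, -97.32601928710938), (106.22084045410156, 132.14154052734375), 80.01129913330078)
```

View pics/side0.png

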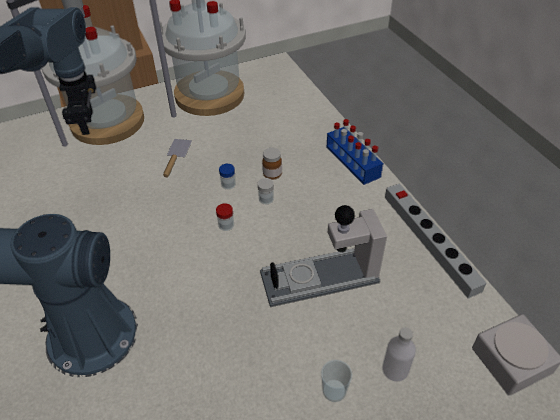

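The side picture shows the red-lidded cell at about (225, 216). The press has its carriage drawn out, with the ring at (302, 274) and the ball at (345, 215). The fits agree on cell ≈ (0.4445, 0.2075), ball ≈ (0.665, -0.092), handle ≈ (0.4866, -0.061) and press yaw ≈ -10°. I'll move above the cell with the jaws aligned across the press.

```bash
python3 -m crank '{"delta_pos":[[0,0,0],[-20,-17,0],[-42,-35,0],[-42,-35,0],[-42,-35,0],[-42,-35,0],[-42,-35,0],[-42,-35,0]],"dr":[[0,0,-5.3],[0,0,0],[0,0,0],[0,0,0],[0,0,0],[0,0,0],[0,0,0],[0,0,0]],"gripper":[0,0,0,0,0,0,0,0]}' 30
python3 -m crank '{"delta_pos":[[-42,-35,20],[-34,-28,24],[0,0,0],[0,0,0],[0,0,0]],"dr":[[0,0,0],[0,0,0],[0,0,0],[0,0,0],[0,0,0]],"gripper":[0,0,0,0,0]}'
cat > w.py <<'E'
from h import *
o=readout.get_obs(); R=Rn.from_quat(o["tcp_rot"]).as_matrix(); print(o["t"],np.round(o["tcp_pos"],4),np.round(R[:,:2].T,3).tolist(),np.round(o["force"],1),np.round(o["torque"],3),o["width"],o["finger_force"])
E
python3 w.py
python3 - <<'E'
from h import *
p=vision.camera("wrist"); save(p,"w1"); W=cloud(p); P=W[~np.isnan(W[...,0])]
L=P[(P[:,2]>.062)&(P[:,2]<.08)&(abs(P[:,0]-.4445)<.045)&(abs(P[:,1]-.2075)<.045)]
print(len(L),L.mean(0) if len(L) else 0,cv2.minEnclosingCircle(L[:,:2].astype(np.float32)) if len(L) else 0)
E
```

```text
t: 2.2
tcp_pos: [0.3633, 0.3034, 0.2251]
tcp_rot: [0.087, 0.996, 0.0, 0.0]
force: [1.3, 0.3, 0.4]
width: 1.002
finger_force: 0.0
t: 2.7
tcp_pos: [0.4208, 0.2366, 0.1842]
tcp_rot: [0.087, 0.996, 0.0, 0.0]
force: [0.0, 0.4, 0.0]
width: 0.996
finger_force: 0.0
2.7 [0.4208 0.2366 0.1842] [[-0.985, 0.174, -0.0], [0.174, 0.985, 0.001]] [0.  0.4 0. ] [ 0.024 -0.043  0.   ] 0.9955862880263151 0.0
1892 [0.44154692 0.20991137 0.06888097] ((0.44279515743255615, 0.20951269567012787), 0.025147080421447754)
```

```bash
python3 -m crank '{"delta_pos":[[-17,-13,20],[-10,-10,20],[0,0,0],[0,0,0]],"dr":[[0,0,0],[0,0,0],[0,0,0],[0,0,0]],"gripper":[0,0,0,0]}'
python3 - <<'E'
from h import *
p=vision.camera("wrist"); save(p,"w2"); W=cloud(p); P=W[~np.isnan(W[...,0])]
L=P[(P[:,2]>.062)&(P[:,2]<.08)&(abs(P[:,0]-.4445)<.045)&(abs(P[:,1]-.2075)<.045)]
print(len(L),L.mean(0) if len(L) else 0,cv2.minEnclosingCircle(L[:,:2].astype(np.float32)) if len(L) else 0)
E
```

```text
t: 3.15
tcp_pos: [0.4431, 0.2094, 0.1442]
tcp_rot: [0.087, 0.996, 0.0, -0.0]
force: [-0.3, 1.1, -0.5]
width: 1.0
finger_force: 0.0
2677 [0.44162055 0.20964328 0.06888011] ((0.44274094700813293, 0.20952819287776947), 0.025090888142585754)
```

View pics/w2.png

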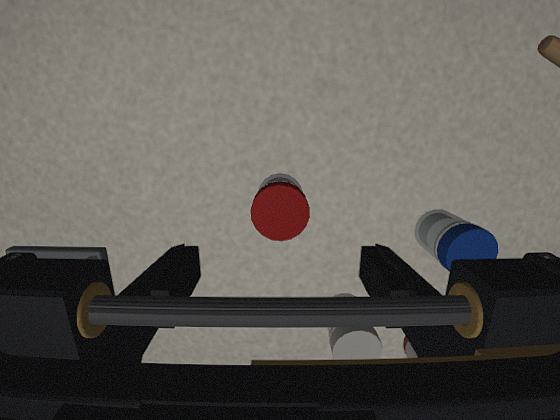

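The wrist picture shows the red lid at (280, 211), centred between the fingertips at columns 190 and 370. I'll go down and grip.

```bash
python3 -m crank '{"delta_pos":[[0,0,30],[0,0,30],[0,0,21],[0,0,0],[0,0,0],[0,0,0],[0,0,0],[0,0,0]],"dr":[[0,0,0],[0,0,0],[0,0,0],[0,0,0],[0,0,0],[0,0,0],[0,0,0],[0,0,0]],"gripper":[0,0,0,0,255,255,255,255]}' 25
python3 -m crank '{"delta_pos":[[0,0,0],[0,0,0],[0,0,0]],"dr":[[0,0,0],[0,0,0],[0,0,0]],"gripper":[255,255,255]}'
```

```text
t: 4.0
tcp_pos: [0.4445, 0.2086, 0.0637]
tcp_rot: [0.087, 0.996, 0.0, 0.001]
force: [-0.2, -0.1, 0.1]
width: 0.666
finger_force: 0.0
t: 4.3
tcp_pos: [0.4437, 0.2083, 0.0627]
tcp_rot: [0.088, 0.996, 0.0, 0.0]
force: [-0.2, -0.1, -0.4]
width: 0.383
finger_force: 0.0
```

```bash
python3 -m crank '{"delta_pos":[[0,0,0],[0,0,0]],"dr":[[0,0,0],[0,0,0]],"gripper":[255,255]}'
python3 - <<'E'
from h import *
p=vision.camera("wrist"); save(p,"w3")
E
```

```text
t: 4.5
tcp_pos: [0.4436, 0.2083, 0.0625]
tcp_rot: [0.088, 0.996, -0.0, -0.0]
force: [-0.7, -0.0, 0.1]
width: 0.208
finger_force: 0.0
```

View pics/w3.png

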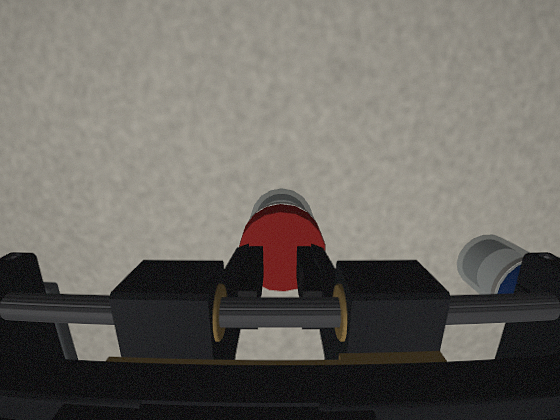

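```bash
python3 -m crank '{"delta_pos":[[0,0,0],[0,0,0],[0,0,0],[0,0,0],[0,0,0],[0,0,0]],"dr":[[0,0,0],[0,0,0],[0,0,0],[0,0,0],[0,0,0],[0,0,0]],"gripper":[0,0,0,0,0,0]}'
python3 - <<'E'
from h import *
o=readout.get_obs();tc=o["tcp_pos"];T=Rn.from_quat(o["tcp_rot"]).as_matrix()
for c in ["wrist","side","scene"]:
    p=vision.camera(c); W=cloud(p)
    R=np.array(p["R"]);t=np.array(p["t"]); print(c,"cam in tool",np.round(T.T@(-R.T@t-tc),3),"cam axes in tool",np.round((R@T).tolist(),2).tolist())
    col=p["color"].astype(int); m=(col[...,0]>110)&(col[...,1]<60)&(col[...,2]<60)&~np.isnan(W[...,0])
    m&=(abs(W[...,0]-.44)<.1)&(abs(W[...,1]-.2)<.1)
    L=W[m]; print(len(L),np.round(L.mean(0),4),np.round(L.min(0),4),np.round(L.max(0),4))
    X=R@(tc+T@[0,0,.003])+t; print("grasp pt px",p["fx"]*X[0]/X[2]+p["cx"],p["fy"]*X[1]/X[2]+p["cy"])
    # fingertip points
    save(p,"d_"+c)
    Q=(W-tc)@T; F=Q[(abs(Q[...,2]-.015)<.008)&(abs(Q[...,0])<.05)&(abs(Q[...,1])<.08)]
    if len(F):print("near tip pts in tool",len(F),F.min(0),F.max(0))
E
python3 w.py
```

```text
t: 5.15
tcp_pos: [0.4436, 0.2083, 0.0626]
tcp_rot: [0.088, 0.996, -0.0, -0.0]
force: [-0.7, 0.5, -0.0]
width: 0.684
finger_force: 0.0
wrist cam in tool [ 0.07  -0.    -0.159] cam axes in tool [[0.0, 1.0, -0.0], [-0.96, 0.0, -0.28], [-0.28, 0.0, 0.96]]
4984 [0.4415 0.2091 0.069 ] [0.4188 0.1849 0.067 ] [0.4668 0.233  0.0712]
grasp pt px 280.0345764419823 248.48078635374236
near tip pts in tool 278 [ 0.01244477 -0.02077104  0.00701043] [0.02601823 0.02186181 0.02299486]
side cam in tool [ 0.095 -1.1   -1.149] cam axes in tool [[-0.97, -0.24, 0.01], [0.18, -0.69, 0.7], [-0.16, 0.68, 0.72]]
5.25 [0.4437 0.2083 0.0626] [[-0.985, 0.174, -0.0], [0.174, 0.985, -0.0]] [-0.4 -0.2  0.2] [ 0.054 -0.011 -0.017] 0.7755565035246289 0.0<stdin>:8: RuntimeWarning: Mean of empty slice.
  ret = um.true_divide(
Traceback (most recent call last):
ValueError: zero-size array to reduction operation minimum which has no identity
```

```bash
python3 - <<'E'
from h import *
o=readout.get_obs();tc=o["tcp_pos"];T=Rn.from_quat(o["tcp_rot"]).as_matrix()
p=vision.camera("wrist"); save(p,"w4"); W=cloud(p); Q=(W-tc)@T
for v in range(200,345,12):
    print(v,[(u,np.round(Q[v,u]*1000).tolist()) for u in (185,205,225,240,280,345)])
s=vision.camera("side"); cv2.imwrite("pics/s4.png",cv2.resize(s["color"][130:290,140:340][...,::-1],None,fx=4,fy=3.75,interpolation=cv2.INTER_CUBIC))
E
python3 w.py
```

```text
200 [(185, [15.0, -75.0, 63.0]), (205, [15.0, -59.0, 64.0]), (225, [15.0, -43.0, 64.0]), (240, [15.0, -31.0, 64.0]), (280, [25.0, 0.0, 25.0]), (345, [15.0, 51.0, 63.0])]
212 [(185, [5.0, -76.0, 64.0]), (205, [5.0, -60.0, 64.0]), (225, [5.0, -43.0, 63.0]), (240, [5.0, -32.0, 63.0]), (280, [25.0, -0.0, -6.0]), (345, [5.0, 52.0, 64.0])]
224 [(185, [-5.0, -76.0, 63.0]), (205, [-5.0, -60.0, 64.0]), (225, [-5.0, -44.0, 63.0]), (240, [-5.0, -32.0, 64.0]), (280, [19.0, -0.0, -6.0]), (345, [-5.0, 52.0, 63.0])]
236 [(185, [-15.0, -78.0, 63.0]), (205, [-15.0, -61.0, 63.0]), (225, [-16.0, -45.0, 64.0]), (240, [-15.0, -32.0, 64.0]), (280, [11.0, -0.0, -5.0]), (345, [-15.0, 53.0, 64.0])]
248 [(185, [-26.0, -79.0, 63.0]), (205, [8.0, -40.0, -16.0]), (225, [-26.0, -45.0, 63.0]), (240, [5.0, -23.0, -7.0]), (280, [4.0, -0.0, -6.0]), (345, [8.0, 35.0, -15.0])]
260 [(185, [10.0, -45.0, -33.0]), (205, [8.0, -37.0, -30.0]), (225, [-36.0, -46.0, 62.0]), (240, [-4.0, -23.0, -5.0]), (280, [-3.0, -0.0, -7.0]), (345, [3.0, 34.0, -20.0])]
272 [(185, [9.0, -42.0, -44.0]), (205, [4.0, -36.0, -35.0]), (225, [-49.0
[... 606 characters left out ...]
, [25.0, 17.0, -94.0])]
320 [(185, [22.0, -25.0, -95.0]), (205, [22.0, -20.0, -95.0]), (225, [22.0, -15.0, -94.0]), (240, [23.0, -10.0, -95.0]), (280, [22.0, -0.0, -95.0]), (345, [22.0, 17.0, -95.0])]
332 [(185, [-111.0, -87.0, 65.0]), (205, [-109.0, -68.0, 63.0]), (225, [-109.0, -50.0, 63.0]), (240, [-108.0, -36.0, 63.0]), (280, [-108.0, 0.0, 63.0]), (345, [-110.0, 60.0, 64.0])]
344 [(185, [-123.0, -88.0, 64.0]), (205, [-123.0, -70.0, 64.0]), (225, [-122.0, -51.0, 63.0]), (240, [-123.0, -37.0, 64.0]), (280, [-122.0, 0.0, 63.0]), (345, [-122.0, 60.0, 63.0])]
5.35 [0.4437 0.2084 0.0626] [[-0.985, 0.174, -0.0], [0.174, 0.985, 0.0]] [-0.9  0.7  0.1] [ 0.016 -0.047  0.043] 0.8638948140152765 0.0
```

View pics/s4.png

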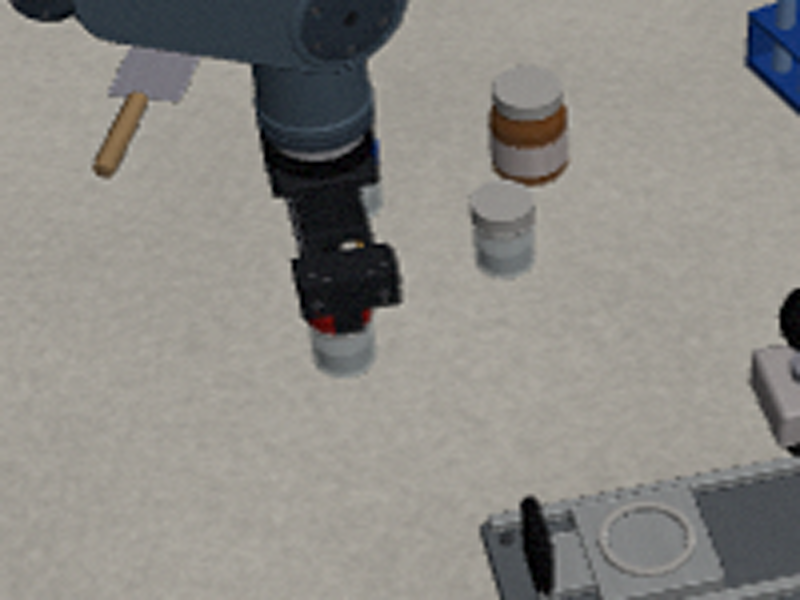

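View pics/w4.png

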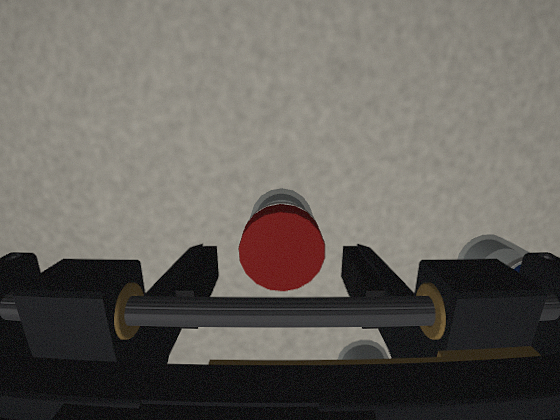

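The depth readings put the fingertips about 15 mm *behind* the reported TCP, roughly 37 mm short of the description. The picture agrees: the tips end at (210, 247) above the red lid at (282, 248), and the fingers closed over it without moving it. I'll go 37 mm lower, watching the force.

```bash
python3 -m crank '{"delta_pos":[[1,0,10],[0,0,9],[0,0,0]],"dr":[[0,0,0],[0,0,0],[0,0,0]],"gripper":[0,0,0]}'
python3 -m crank '{"delta_pos":[[0,0,9],[0,0,9],[0,0,0],[0,0,0],[0,0,0],[0,0,0],[0,0,0]],"dr":[[0,0,0],[0,0,0],[0,0,0],[0,0,0],[0,0,0],[0,0,0],[0,0,0]],"gripper":[0,0,0,255,255,255,255]}'
python3 -m crank '{"delta_pos":[[0,0,0],[0,0,0],[0,0,0]],"dr":[[0,0,0],[0,0,0],[0,0,0]],"gripper":[255,255,255]}'
```

```text
t: 5.65
tcp_pos: [0.4411, 0.2082, 0.0417]
tcp_rot: [0.088, 0.996, -0.001, -0.002]
force: [0.1, -0.7, 0.7]
width: 0.999
finger_force: 0.0
t: 6.35
tcp_pos: [0.4429, 0.2086, 0.0259]
tcp_rot: [0.088, 0.996, 0.0, 0.0]
force: [0.5, -0.4, 0.5]
width: 0.657
finger_force: 0.0
t: 6.65
tcp_pos: [0.443, 0.2087, 0.0259]
tcp_rot: [0.088, 0.996, 0.0, 0.0]
force: [-0.1, 0.4, 0.6]
width: 0.552
finger_force: 25.0
```

```bash
python3 -m crank '{"delta_pos":[[0,0,-20],[0,0,-35],[0,0,-35],[-13,-15,-20],[-27,-30,0],[-27,-30,0],[-27,-30,0],[-27,-30,0]],"dr":[[0,0,0],[0,0,0],[0,0,0],[0,0,0],[0,0,0],[0,0,0],[0,0,0],[0,0,0]],"gripper":[255,255,255,255,255,255,255,255]}'
python3 -m crank '{"delta_pos":[[-27,-30,0],[-17,-18,0],[0,0,0],[0,0,0],[0,0,0]],"dr":[[0,0,0],[0,0,0],[0,0,0],[0,0,0],[0,0,0]],"gripper":[255,255,255,255,255]}'
python3 - <<'E'
from h import *
o=readout.get_obs();tc=o["tcp_pos"];T=Rn.from_quat(o["tcp_rot"]).as_matrix()
p=vision.camera("wrist"); save(p,"w5"); W=cloud(p); P=W[~np.isnan(W[...,0])]
rg=P[(P[:,2]>.0375)&(P[:,2]<.045)&(np.hypot(P[:,0]-.5605,P[:,1]+.074)<.04)]
print("ring",len(rg),rg.mean(0),cv2.minEnclosingCircle(rg[:,:2].astype(np.float32)))
from scipy.optimize import least_squares
f=least_squares(lambda c:np.hypot(rg[:,0]-c[0],rg[:,1]-c[1])-.030,[.56,-.074],loss="soft_l1",f_scale=.003); print(f.x)
H=P[(P[:,2]>.074)&(P[:,2]<.09)&(np.hypot(P[:,0]-.4866,P[:,1]+.061)<.045)]
if len(H): print("handle",len(H),H.mean(0),cv2.minAreaRect(H[:,:2].astype(np.float32)*1000))
col=p["color"].astype(int); m=(col[...,0]>90)&(col[...,1]<60)&(col[...,2]<60)&~np.isnan(W[...,0]); q=W[m]; q=q[q[:,2]>.1]
print("lid tool",np.round((q-tc)@T*1000).min(0),np.round((q-tc)@T*1000).max(0));
E
python3 w.py
```

```text
t: 7.45
tcp_pos: [0.5385, 0.0531, 0.1354]
tcp_rot: [0.087, 0.996, -0.0, -0.0]
force: [0.2, 0.7, -1.9]
width: 0.552
finger_force: 25.0
t: 7.95
tcp_pos: [0.5722, 0.0005, 0.1351]
tcp_rot: [0.087, 0.996, 0.0, -0.001]
force: [0.5, -0.3, -0.9]
width: 0.553
finger_force: 25.0
ring 1326 [ 0.55660983 -0.07315036  0.0396786 ] ((0.5578107237815857, -0.07334166020154953), 0.033030152320861816)
[ 0.55754747 -0.07296869]
handle 1175 [ 0.48422608 -0.05871114  0.07997358] ((483.81475830078125, -59.648433685302734), (49.32801818847656, 11.8394136428833), 79.31511688232422)
lid tool [-24. -25. -95.] [ 25.  24. -29.]
8.0 [0.5723 0.0007 0.1352] [[-0.985, 0.173, 0.001], [0.173, 0.985, 0.0]] [-0.   0.2 -1.5] [-0.021 -0.017  0.058] 0.5519582099972351 25.002500899136066
```

View pics/w5.png

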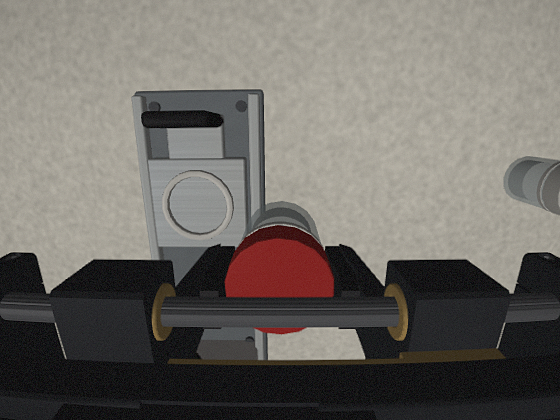

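The ring is at (197, 204), the handle at (182, 118), and the gripped red lid at (280, 279). In the same wrist frame the ring centre is (0.5577, -0.0732), so I'll move over it.

```bash
python3 -m crank '{"delta_pos":[[1,-20,0],[1,-35,0],[0,-20,0],[0,0,0],[0,0,20],[0,0,20],[0,0,15],[0,0,0]],"dr":[[0,0,0],[0,0,0],[0,0,0],[0,0,0],[0,0,0],[0,0,0],[0,0,0],[0,0,0]],"gripper":[255,255,255,255,255,255,255,255]}'
python3 -m crank '{"delta_pos":[[0,0,0],[0,0,0]],"dr":[[0,0,0],[0,0,0]],"gripper":[255,255]}'
python3 - <<'E'
from h import *
for c in ["wrist","side"]:
    p=vision.camera(c); W=cloud(p); P=W[~np.isnan(W[...,0])]
    if c=="wrist": save(p,"w6")
    rg=P[(P[:,2]>.0375)&(P[:,2]<.045)&(np.hypot(P[:,0]-.559,P[:,1]+.0735)<.037)]
    from scipy.optimize import least_squares
    f=least_squares(lambda c:np.hypot(rg[:,0]-c[0],rg[:,1]-c[1])-.030,[.56,-.074],loss="soft_l1",f_scale=.002); print(c,len(rg),f.x)
    col=p["color"].astype(int); m=(col[...,0]>90)&(col[...,1]<60)&(col[...,2]<60)&~np.isnan(W[...,0]); q=W[m]; q=q[(q[:,2]>.09)&(np.hypot(q[:,0]-.559,q[:,1]+.0735)<.05)]
    if len(q): print("lid",len(q),q.min(0),q.max(0),(q.min(0)+q.max(0))/2)
E
python3 w.py
```

```text
t: 8.8
tcp_pos: [0.5563, -0.0722, 0.0783]
tcp_rot: [0.087, 0.996, 0.001, -0.002]
force: [-0.2, -0.1, -2.0]
width: 0.557
finger_force: 25.0
t: 9.0
tcp_pos: [0.559, -0.0738, 0.0817]
tcp_rot: [0.087, 0.996, -0.0, 0.001]
force: [0.6, -0.4, -1.3]
width: 0.553
finger_force: 25.0
wrist 1241 [ 0.55769182 -0.07344349]
lid 5431 [ 0.5337336  -0.09867097  0.10869191] [ 0.58336251 -0.04973078  0.17507082] [ 0.55854805 -0.07420088  0.14188137]
side 114 [ 0.55989672 -0.07312044]
lid 1 [ 0.54005265 -0.06276045  0.12751062] [ 0.54005265 -0.06276045  0.12751062] [ 0.54005265 -0.06276045  0.12751062]
9.1 [ 0.559  -0.0741  0.0817] [[-0.985, 0.174, -0.002], [0.174, 0.985, -0.0]] [-0.1 -0.1 -1.4] [-0.012 -0.032  0.028] 0.5526431224309519 25.003282316029072
```

```bash
python3 -m crank '{"delta_pos":[[1,0.5,7],[0,0,5],[0,0,3],[0,0,0],[0,0,0]],"dr":[[0,0,0],[0,0,0],[0,0,0],[0,0,0],[0,0,0]],"gripper":[255,255,255,255,255]}'
python3 -m crank '{"delta_pos":[[0,0,2],[0,0,2],[0,0,0],[0,0,0]],"dr":[[0,0,0],[0,0,0],[0,0,0],[0,0,0]],"gripper":[255,255,255,255]}'
```

```text
t: 9.6
tcp_pos: [0.5572, -0.0733, 0.0654]
tcp_rot: [0.088, 0.996, 0.0, -0.0]
force: [0.8, -0.0, -1.9]
width: 0.55
finger_force: 25.0
t: 10.0
tcp_pos: [0.5572, -0.0733, 0.0616]
tcp_rot: [0.088, 0.996, 0.0, -0.0]
force: [-0.7, -0.0, -2.1]
width: 0.554
finger_force: 25.0
```

```bash
python3 -m crank '{"delta_pos":[[0,0,1],[0,0,0],[0,0,0]],"dr":[[0,0,0],[0,0,0],[0,0,0]],"gripper":[255,255,255]}'
```

```text
t: 10.3
tcp_pos: [0.5575, -0.0733, 0.0609]
tcp_rot: [0.088, 0.996, -0.0, 0.0]
force: [0.3, 0.2, 0.9]
width: 0.553
finger_force: 25.0
```

```bash
python3 -m crank '{"delta_pos":[[0,0,0],[0,0,0],[0,0,0],[0,0,0],[0,0,0],[0,0,-15],[0,0,-30],[0,0,-35]],"dr":[[0,0,0],[0,0,0],[0,0,0],[0,0,0],[0,0,0],[0,0,0],[0,0,0],[0,0,0]],"gripper":[0,0,0,0,0,0,0,0]}'
python3 -m crank '{"delta_pos":[[0,0,-10],[20,0,0],[35,0,0],[35,0,0],[15,0,0],[0,0,0],[0,0,0]],"dr":[[0,0,0],[0,0,0],[0,0,0],[0,0,0],[0,0,0],[0,0,0],[0,0,0]],"gripper":[0,255,255,255,255,255,255]}'
cat > chk.py <<'E'
from h import *
from scipy.optimize import least_squares
import sys
for c in sys.argv[1:]:
    p=vision.camera(c); W=cloud(p); P=W[~np.isnan(W[...,0])]
    save(p,"k_"+c)
    col=p["color"].astype(int)[~np.isnan(W[...,0])]; red=(col[:,0]>90)&(col[:,1]<60)&(col[:,2]<60)
    q=P[red&(P[:,1]<.02)&(P[:,2]>.095)&(P[:,2]<.12)&(P[:,0]>.5)]
    if len(q): print(c,"lid",len(q),q.min(0),q.max(0),cv2.minEnclosingCircle(q[:,:2].astype(np.float32)))
    if len(q):
        m=(q.min(0)+q.max(0))/2
        rg=P[(P[:,2]>.0375)&(P[:,2]<.045)&(abs(np.hypot(P[:,0]-m[0],P[:,1]-m[1])-.03)<.008)]
        if len(rg)>5: print(" ring",len(rg),least_squares(lambda c:np.hypot(rg[:,0]-c[0],rg[:,1]-c[1])-.030,m[:2],loss="soft_l1",f_scale=.002).x)
    B=P[(abs(P[:,0]-.664)<.045)&(abs(P[:,1]+.092)<.045)&(P[:,2]>.218)&(P[:,2]<.275)]
    if len(B)>30: print(" ball",len(B),least_squares(lambda c:np.linalg.norm(B-c,axis=1)-.025,[.664,-.092,.238],loss="soft_l1",f_scale=.002).x)
    H=P[(abs(P[:,2]-.08)<.006)&(abs(P[:,1]+.07)<.06)&(P[:,0]<m[0]-.055)&(P[:,0]>m[0]-.1)] if len(q) else []
    if len(H): print(" handle",len(H),H.mean(0),cv2.minAreaRect(H[:,:2].astype(np.float32)*1000))
E
python3 chk.py wrist scene side; python3 w.py
```

```text
t: 11.1
tcp_pos: [0.5565, -0.073, 0.1414]
tcp_rot: [0.088, 0.996, 0.0, -0.001]
force: [0.9, -0.4, -0.6]
width: 1.002
finger_force: 0.0
t: 11.8
tcp_pos: [0.4546, -0.0553, 0.1511]
tcp_rot: [0.088, 0.996, -0.0, 0.001]
force: [0.1, -0.3, 0.9]
width: 0.484
finger_force: 0.0
wrist lid 1619 [ 0.54124141 -0.0969624   0.10217632] [ 0.57942487 -0.0480754   0.10587605] ((0.5571520328521729, -0.07270355522632599), 0.024802109226584435)
 ring 608 [ 0.55902915 -0.07373326]
 handle 784 [ 0.48217095 -0.06024651  0.07975636] ((483.1309814453125, -60.70658874511719), (48.99155807495117, 11.313416481018066), 80.79078674316406)
scene lid 63 [ 0.53473469 -0.09553079  0.10072176] [ 0.57698489 -0.05462048  0.11114596] ((0.556605875492096, -0.07364235073328018), 0.02248275838792324)
 ring 70 [ 0.55682966 -0.07470684]
 ball 176 [ 0.66265275 -0.09355749  0.2390809 ]
 handle 40 [ 0.48704628 -0.06061046  0.07974481] ((486.9656982421875, -60.48661422729492), (50.21223068237305, 16.46347427368164), 77.30985260009766)
side lid 235 [ 0.53592762 -0.10023262  0.09549408] [ 0.58077908 -0.04890388  0.11190623] ((0.5592464804649353, -0.07478693872690201), 0.026340143755078316)
 ring 114 [ 0.55906772 -0.07363121]
 ball 321 [ 0.66604131 -0.09125457  0.23836343]
 handle 79 [ 0.48548168 -0.0622531   0.08057961] ((486.4764099121094, -60.13448715209961), (53.37178421020508, 12.44301986694336), 80.25209045410156)
11.95 [ 0.4549 -0.0553  0.1508] [[-0.985, 0.174, -0.001], [0.174, 0.985, -0.0]] [-0.8  0.6 -0.5] [0.039 0.039 0.012] 0.3407366008376434 0.0
```

```bash
python3 -m crank '{"delta_pos":[[0,0,20],[0,0,40],[0,0,40],[0,0,20],[0,0,0],[-4,0,0],[-4,0,0],[-4,0,0]],"dr":[[0,0,0],[0,0,0],[0,0,0],[0,0,0],[0,0,0],[0,0,0],[0,0,0],[0,0,0]],"gripper":[255,255,255,255,255,255,255,255]}'
python3 -m crank '{"delta_pos":[[-4,0,0],[-7,0,0],[-10,0,0],[-12,0,0],[-12,0,0],[-12,0,0],[-12,0,0],[-10,0,0]],"dr":[[0,0,0],[0,0,0],[0,0,0],[0,0,0],[0,0,0],[0,0,0],[0,0,0],[0,0,0]],"gripper":[255,255,255,255,255,255,255,255]}'
python3 w.py
```

```text
t: 12.75
tcp_pos: [0.4675, -0.0577, 0.0322]
tcp_rot: [0.087, 0.996, -0.0, 0.001]
force: [-2.8, -0.4, 0.5]
width: 0.002
finger_force: 0.8
t: 13.55
tcp_pos: [0.5446, -0.0709, 0.0306]
tcp_rot: [0.088, 0.996, 0.0, -0.0]
force: [-2.5, 1.5, 2.8]
width: 0.005
finger_force: 1.5
13.55 [ 0.5446 -0.0709  0.0306] [[-0.985, 0.174, 0.0], [0.174, 0.985, 0.0]] [-2.5  1.5  2.8] [0.148 0.433 0.034] 0.005040735260888156 1.525240782648325
```

```bash
python3 -m crank '{"delta_pos":[[-7,0,0],[-6,0,0],[-4,0,0],[-2,0,0],[0,0,0]],"dr":[[0,0,0],[0,0,0],[0,0,0],[0,0,0],[0,0,0]],"gripper":[255,255,255,255,255]}'
python3 -m crank '{"delta_pos":[[-3,0,0],[-2,0,0],[0,0,0]],"dr":[[0,0,0],[0,0,0],[0,0,0]],"gripper":[255,255,255]}'
python3 -m crank '{"delta_pos":[[-2,0,0],[0,0,0]],"dr":[[0,0,0],[0,0,0]],"gripper":[255,255]}'
```

```text
t: 14.05
tcp_pos: [0.5626, -0.0743, 0.0306]
tcp_rot: [0.088, 0.996, -0.0, 0.0]
force: [-1.5, -0.1, 0.8]
width: 0.008
finger_force: 0.1
t: 14.35
tcp_pos: [0.5673, -0.0751, 0.0306]
tcp_rot: [0.088, 0.996, -0.0, 0.0]
force: [-0.7, 0.4, -1.1]
width: 0.007
finger_force: 0.6
t: 14.55
tcp_pos: [0.5692, -0.0754, 0.0306]
tcp_rot: [0.088, 0.996, -0.0, 0.0]
force: [-0.7, -0.1, -0.6]
width: 0.005
finger_force: 0.7
```

```bash
python3 -m crank '{"delta_pos":[[-2,0,0],[0,0,0]],"dr":[[0,0,0],[0,0,0]],"gripper":[255,255]}'
python3 -m crank '{"delta_pos":[[-2,0,0],[0,0,0]],"dr":[[0,0,0],[0,0,0]],"gripper":[255,255]}'
```

```text
t: 14.75
tcp_pos: [0.5712, -0.0758, 0.0306]
tcp_rot: [0.088, 0.996, -0.0, 0.0]
force: [-1.0, 0.7, -0.3]
width: 0.006
finger_force: 0.7
t: 14.95
tcp_pos: [0.5724, -0.076, 0.0305]
tcp_rot: [0.087, 0.996, 0.0, -0.001]
force: [-4.9, 0.7, 2.6]
width: 0.005
finger_force: 2.7
```

```bash
python3 chk.py side scene; python3 w.py
```

```text
side lid 125 [ 0.64090964 -0.11673935  0.09573356] [ 0.68771987 -0.07010818  0.11169513] ((0.6633918881416321, -0.09270484745502472), 0.024468718096613884)
 ring 96 [ 0.66563594 -0.09232622]
 ball 319 [ 0.66611322 -0.09126383  0.23845278]
 handle 1 [ 0.59596471 -0.08713489  0.08016698] ((595.9647216796875, -87.13488006591797), (0.0, 0.0), 0.0)
scene lid 7 [ 0.65982104 -0.08048423  0.10216045] [ 0.68002374 -0.07243838  0.10877423] ((0.6699223518371582, -0.07626990973949432), 0.010251739993691444)
 ring 22 [ 0.6710257  -0.07930266]
 ball 176 [ 0.66288602 -0.09298656  0.23901526]
 handle 42 [ 0.5898577  -0.07286334  0.0802466 ] ((591.8985595703125, -74.70585632324219), (29.151086807250977, 40.83011245727539), 18.944181442260742)
15.05 [ 0.5724 -0.076   0.0305] [[-0.985, 0.174, 0.002], [0.174, 0.985, -0.0]] [-5.1  0.3  2. ] [0.068 0.728 0.034] 0.009131041669106499 2.5030782201793045
```

```bash
python3 -m crank '{"delta_pos":[[-2,0,0],[0,0,0]],"dr":[[0,0,0],[0,0,0]],"gripper":[255,255]}'
python3 -m crank '{"delta_pos":[[-2,0,0],[0,0,0],[0,0,0]],"dr":[[0,0,0],[0,0,0],[0,0,0]],"gripper":[255,255,255]}'
```

```text
t: 15.25
tcp_pos: [0.5723, -0.0759, 0.0305]
tcp_rot: [0.087, 0.996, 0.0, -0.003]
force: [-14.0, 1.4, 10.7]
width: 0.011
finger_force: 7.4
t: 15.55
tcp_pos: [0.5722, -0.0759, 0.0305]
tcp_rot: [0.087, 0.996, 0.0, -0.005]
force: [-24.4, 1.8, 18.4]
width: 0.003
finger_force: 11.8
```

Hard stop confirmed: force rose to 24 N with no motion. I'll retreat and rise over the ball with the jaws open.

```bash
python3 -m crank '{"delta_pos":[[8,0,0],[20,0,0],[20,0,-10],[0,0,-40],[0,0,-45],[0,0,-45],[0,0,-45],[0,0,-45]],"dr":[[0,0,0],[0,0,0],[0,0,0],[0,0,0],[0,0,0],[0,0,0],[0,0,0],[0,0,0]],"gripper":[255,255,255,0,0,0,0,0]}'
python3 -m crank '{"delta_pos":[[0,0,-25],[-25,0,0],[-40,0,0],[-40,0,0],[-26,0,0],[0,0,0],[0,0,0]],"dr":[[0,0,0],[0,0,0],[0,0,0],[0,0,0],[0,0,0],[0,0,0],[0,0,0]],"gripper":[0,0,0,0,0,0,0]}'
python3 chk.py wrist; python3 w.py
cp pics/k_wrist.png pics/w7.png
```

```text
t: 16.35
tcp_pos: [0.5302, -0.0685, 0.2632]
tcp_rot: [0.088, 0.996, -0.0, 0.001]
force: [0.7, -0.3, 0.4]
width: 0.433
finger_force: 0.0
t: 17.05
tcp_pos: [0.6589, -0.0912, 0.2851]
tcp_rot: [0.087, 0.996, 0.0, -0.0]
force: [-0.9, 0.3, -0.7]
width: 0.998
finger_force: 0.0
 ball 3482 [ 0.66348274 -0.09202979  0.2368604 ]
17.1 [ 0.6584 -0.0911  0.2855] [[-0.985, 0.174, 0.0], [0.174, 0.985, 0.0]] [-0.  -0.6  0.1] [-0.012  0.004  0.033] 1.0021614386401407 0.0
```

View pics/w7.png

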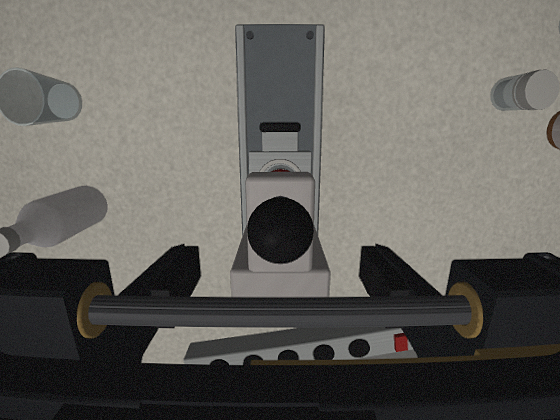

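The ball is at (280, 230), centred between the jaws, at about (0.6635, -0.092, 0.237). The red lid shows under the head at (280, 172). I'll go down and grip the ball.

```bash
python3 -m crank '{"delta_pos":[[-5,0,15],[0,0,25],[0,0,25],[0,0,19],[0,0,0],[0,0,0],[0,0,0],[0,0,0]],"dr":[[0,0,0],[0,0,0],[0,0,0],[0,0,0],[0,0,0],[0,0,0],[0,0,0],[0,0,0]],"gripper":[0,0,0,0,0,255,255,255]}' 55
python3 -m crank '{"delta_pos":[[0,0,0],[0,0,0],[0,0,0],[0,0,0]],"dr":[[0,0,0],[0,0,0],[0,0,0],[0,0,0]],"gripper":[255,255,255,255]}'
python3 w.py; python3 chk.py side
```

```text
t: 17.9
tcp_pos: [0.6644, -0.0924, 0.2034]
tcp_rot: [0.088, 0.996, -0.0, 0.001]
force: [0.6, -0.5, 0.3]
width: 0.75
finger_force: 0.0
t: 18.3
tcp_pos: [0.664, -0.0919, 0.2021]
tcp_rot: [0.087, 0.996, 0.0, 0.0]
force: [0.8, 2.0, 1.3]
width: 0.533
finger_force: 54.1
18.3 [ 0.664  -0.0919  0.2021] [[-0.985, 0.174, -0.001], [0.174, 0.985, 0.0]] [0.8 2.  1.3] [ 0.18  -0.07  -0.032] 0.5326916434111317 54.06914949417114
side lid 122 [ 0.64143057 -0.1163083   0.09545971] [ 0.68749369 -0.07330473  0.11242022] ((0.6635470986366272, -0.09353911131620407), 0.02408425323665142)
 ring 100 [ 0.66531177 -0.09289477]
 ball 87 [ 0.6656239  -0.08838476  0.23846614]
 handle 74 [ 0.59056383 -0.08068442  0.08126859] ((591.5296020507812, -79.10154724121094), (49.03055953979492, 12.518683433532715), 79.69560241699219)
```

```bash
cat > tq.py <<'E'
from h import *
o=readout.get_obs(); R=Rn.from_quat(o["tcp_rot"]).as_matrix()
print("t",round(o["t"],2),"yaw",round(np.degrees(np.arctan2(R[1,1],R[0,1])),2),"F",np.round(o["force"],1),"Tz",round(o["torque"][2],3),"tau6",round(o["tau"][5],3),"w",round(o["width"],3),"z",round(o["tcp_pos"][2],4))
E
python3 -m crank '{"delta_pos":[[0,0,0],[0,0,0],[0,0,0],[0,0,0]],"dr":[[0,0,3],[0,0,3],[0,0,3],[0,0,3]],"gripper":[255,255,255,255]}' >/dev/null;python3 tq.py
python3 -m crank '{"delta_pos":[[0,0,0],[0,0,0]],"dr":[[0,0,3],[0,0,3]],"gripper":[255,255]}' >/dev/null;python3 tq.py
python3 -m crank '{"delta_pos":[[0,0,0],[0,0,0]],"dr":[[0,0,3],[0,0,3]],"gripper":[255,255]}' >/dev/null;python3 tq.py
```

```text
t 18.75 yaw 67.86 F [0.7 0.8 2.9] Tz 0.255 tau6 -0.466 w 0.536 z 0.202
t 18.95 yaw 61.86 F [-0.4  1.   2.4] Tz 0.254 tau6 -0.465 w 0.537 z 0.2019
t 19.15 yaw 55.86 F [-0.3  0.7  2.3] Tz 0.215 tau6 -0.465 w 0.536 z 0.2019
```

```bash
python3 -m crank '{"delta_pos":[[0,0,0],[0,0,0]],"dr":[[0,0,3],[0,0,3]],"gripper":[255,255]}' >/dev/null;python3 tq.py
python3 -m crank '{"delta_pos":[[0,0,0],[0,0,0]],"dr":[[0,0,3],[0,0,3]],"gripper":[255,255]}' >/dev/null;python3 tq.py
python3 -m crank '{"delta_pos":[[0,0,0],[0,0,0]],"dr":[[0,0,3],[0,0,3]],"gripper":[255,255]}' >/dev/null;python3 tq.py
python3 -m crank '{"delta_pos":[[0,0,0],[0,0,0]],"dr":[[0,0,3],[0,0,3]],"gripper":[255,255]}' >/dev/null;python3 tq.py
```

```text
t 19.35 yaw 49.86 F [-1.2 -0.5  1.2] Tz 0.268 tau6 -0.464 w 0.533 z 0.2018
t 19.55 yaw 43.86 F [-0.7  0.1  1.6] Tz 0.238 tau6 -0.463 w 0.536 z 0.2018
t 19.75 yaw 37.85 F [-0.3 -0.9  2. ] Tz 0.232 tau6 -0.463 w 0.537 z 0.2018
t 19.95 yaw 31.85 F [-1.4 -0.5  2.5] Tz 0.255 tau6 -0.462 w 0.536 z 0.2017
```

```bash
python3 -m crank '{"delta_pos":[[0,0,0],[0,0,0]],"dr":[[0,0,3],[0,0,3]],"gripper":[255,255]}' >/dev/null;python3 tq.py
python3 -m crank '{"delta_pos":[[0,0,0],[0,0,0]],"dr":[[0,0,3],[0,0,3]],"gripper":[255,255]}' >/dev/null;python3 tq.py
python3 -m crank '{"delta_pos":[[0,0,0],[0,0,0]],"dr":[[0,0,3],[0,0,3]],"gripper":[255,255]}' >/dev/null;python3 tq.py
python3 -m crank '{"delta_pos":[[0,0,0],[0,0,0]],"dr":[[0,0,3],[0,0,3]],"gripper":[255,255]}' >/dev/null;python3 tq.py
```

```text
t 20.15 yaw 25.85 F [-2.  -1.4  1.8] Tz 0.24 tau6 -0.462 w 0.533 z 0.2017
t 20.35 yaw 19.84 F [-0.9 -1.   1.9] Tz 0.194 tau6 -0.462 w 0.532 z 0.2016
t 20.55 yaw 13.84 F [-3.4 -1.7  1.3] Tz 0.185 tau6 -0.461 w 0.538 z 0.2016
t 20.75 yaw 7.84 F [-2.2 -1.3  1.8] Tz 0.276 tau6 -0.444 w 0.534 z 0.2015
```

```bash
python3 -m crank '{"delta_pos":[[0,0,0]],"dr":[[0,0,3]],"gripper":[255]}' >/dev/null;python3 tq.py
python3 -m crank '{"delta_pos":[[0,0,0]],"dr":[[0,0,3]],"gripper":[255]}' >/dev/null;python3 tq.py
python3 -m crank '{"delta_pos":[[0,0,0]],"dr":[[0,0,3]],"gripper":[255]}' >/dev/null;python3 tq.py
```

```text
t 20.85 yaw 4.84 F [-3.1 -1.2  2. ] Tz 0.289 tau6 -0.431 w 0.536 z 0.2015
t 20.95 yaw 1.84 F [-4.1 -0.5  2. ] Tz 0.31 tau6 -0.419 w 0.536 z 0.2014
t 21.05 yaw -1.16 F [-3.9 -2.4  2. ] Tz 0.297 tau6 -0.406 w 0.534 z 0.2014
```

```bash
python3 -m crank '{"delta_pos":[[0,0,0],[0,0,0],[0,0,0],[0,0,0]],"dr":[[0,0,3],[0,0,3],[0,0,3],[0,0,3]],"gripper":[255,255,255,255]}' >/dev/null;python3 tq.py
python3 -m crank '{"delta_pos":[[0,0,0],[0,0,0],[0,0,0]],"dr":[[0,0,3],[0,0,3],[0,0,3]],"gripper":[255,255,255]}' >/dev/null;python3 tq.py
```

```text
t 21.45 yaw -13.15 F [-4.4 -1.2  2.8] Tz 0.375 tau6 -0.356 w 0.537 z 0.2013
t 21.75 yaw -22.14 F [-5.  -0.7  1.6] Tz 0.344 tau6 -0.318 w 0.537 z 0.2012
```

0.143 N m above free, which is about 23 N of pad force. I'll let go and rise.

```bash
python3 -m crank '{"delta_pos":[[0,0,0],[0,0,0],[0,0,0],[0,0,0],[0,0,0],[0,0,0],[0,0,0],[0,0,0]],"dr":[[0,0,0],[0,0,0],[0,0,0],[0,0,0],[0,0,0],[0,0,0],[0,0,0],[0,0,0]],"gripper":[255,255,0,0,0,0,0,0]}'
python3 -m crank '{"delta_pos":[[0,0,-15],[0,0,-30],[0,0,-35],[0,0,-20],[0,0,0],[0,0,0],[0,0,0]],"dr":[[0,0,0],[0,0,0],[0,0,0],[0,0,0],[0,0,0],[0,0,0],[0,0,0]],"gripper":[0,0,0,0,0,0,0]}'
python3 chk.py side scene
```

```text
t: 22.55
tcp_pos: [0.6637, -0.0921, 0.2016]
tcp_rot: [0.829, 0.559, 0.0, 0.0]
force: [0.9, -0.7, -0.2]
width: 0.999
finger_force: 0.0
t: 23.25
tcp_pos: [0.6629, -0.0919, 0.2998]
tcp_rot: [0.829, 0.559, -0.001, -0.001]
force: [-0.2, 0.0, 0.0]
width: 1.001
finger_force: 0.0
side lid 102 [ 0.64034441 -0.11685873  0.09521978] [ 0.6880063  -0.07352741  0.11098278] ((0.6641104817390442, -0.09303933382034302), 0.024048401042819023)
 ring 109 [ 0.6652415  -0.09416062]
 ball 318 [ 0.66595423 -0.09094461  0.23836844]
 handle 73 [ 0.59038782 -0.08097441  0.08102339] ((591.11083984375, -80.01138305664062), (51.840980529785156, 11.920516967773438), 78.97015380859375)
 ball 176 [ 0.66314134 -0.09330777  0.23923047]
```

View pics/k_side.png

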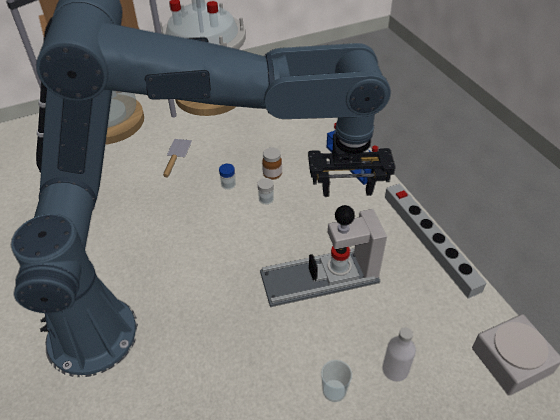

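The cell stands under the pad at (341, 258), the carriage is home, the bystanders have not moved, and the gripper is clear above the ball. I'm handing it in.

```bash
python3 -c "
from rig import env
print(env.sign_off())"
```

```text
the job is handed in; nothing more can be done
None
```

The job is handed in: the red-lidded cell stands in the seat ring, the carriage is home against its hard stop, and the pad presses with about 23 N (estimated from knob torque, about 0.14 N m above free). The gripper is clear of everything, the bystanders look unmoved, and the hand-in call gave no verdict.

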